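Lock a trailer coupler onto the bench tow ball

TASK

Couple the loose trailer coupler to the tow ball on the bench stand: raise its handle fully to draw back the jaw, set the coupler down gently over the ball with its tail in the cradle until it is fully home, let go, then press the handle down until the catch snaps and holds it locked. Nobody knows how high the stand's plate has been jacked, so feel for the ball: do not drop the coupler onto it or force anything, and leave the other things on the bench where they lie.

Things in the scene. Friction and masses are not known exactly. Their poses are not given: they have to be found in the camera images.
- coupler: grey steel trailer coupler, 0.6 to 1 kg, 203 x 60 x 54 mm high without its handle, lying flat. Origin: on its underside, straight below the centre of the ball socket in its round nose; x points out of the nose, z up. Square tongue tube at the tail: 40 wide, 38 high, underside at z = 0, ends at x = -172 mm. Socket open below: 50 mm wide, 46 deep; a jaw bars it until the handle is past 0.75 rad.
- flank_grip (a point): where to grip the coupler: x = -6, z = 28 mm from its origin, midway between its flat parallel flanks, 60 mm apart, which run from x = -100 to +8 and z = 0 to 46 mm. Here it hangs nearly level (mass centre near x = -35 mm) and the gripper clears a handle raised to its stop.
- socket (a point): centre of the coupler's socket, 22 mm above the coupler's origin; it coincides with the ball's centre when the coupler is fully home
- handle (a joint): coupler handle, rad: 0 = down along the coupler's top, end to the nose, locked; 1.65 = its stop, upright, leaning a little to the tail. Starts low, unlocked, 0.18 to 0.30. It stays where it is left, turns with 1 to 2 N at the grip. Below about 0.17 a spring catch resists; some 10 to 15 N down on the grip snap it past to a hard stop at 0, held by the catch. Let go earlier it springs back.
- handle_hinge (a point): hinge line of the handle, along the coupler's y, at x = -87, z = 62 mm from the coupler's origin. Pinched hard and lifted, the handle may drag the coupler along instead of turning all the way; pushing its end towards the tail with shut fingers finishes the raising.
- handle_grip (a point): centre of the black rubber sleeve at the end of the handle, 28 long, 18 wide across the coupler, 13 mm high. Along the handle it is 76 mm from the hinge line (the sleeve's end 90), and 3 mm above the line through the hinge when down (its top face 9.5 above, underside 3.5 below).
- stand: coupler stand bolted to the bench: grey base 262 x 110 x 10 mm, four studs 104 mm high carrying a steel plate with a 48 mm tow ball and a U cradle. Origin: on the bench straight below the ball; x points from cradle to ball, so a coupled coupler's x has the same direction. The height of plate, ball and cradle together is not reported: the ball's centre stands 72 to 132 mm above the bench.
- cradle (a point): point on the stand's base below the middle of the U cradle, at x = -147 mm from the stand's origin. The cradle is 30 mm long, 44 mm wide inside with flared lips; its floor is level with the underside of the coupler when that is home, so it carries the tongue tube.
- bearing_1: ball bearing, 40 mm across, 12 mm high, lying on the bench: leave it
- spark_plug_0: spark plug, 82 mm long, 23 mm thick, lying on the bench: leave it
- tape_1: roll of black tape, 51 mm across, 19 mm high, lying flat on the bench: leave it
- tape_measure: yellow tape measure, 38 x 83 x 66 mm: leave it
- torch: black torch, 121 mm long, 34 mm thick, lying on the bench: leave it

How it is judged:
On the way, in this order (a step that is already met when the one before it is completed fails the run):
1. the handle is raised (value of joint handle above 1.2 rad), for 0.2 s.
2. with its handle still up the coupler sits level on the ball and in the cradle, let go (value of joint handle above 1 rad and horizontal distance between socket and stand below 0.004 m and angle between coupler's own z axis and vertical below 0.04 rad and height (world z) of socket above 0.068 m and angle between the x axis of coupler and the x axis of stand, either way round below 0.08 rad and contact force between coupler and stand above 2 N and contact force between the fingers and coupler below 0.3 N), for 0.2 s.
At the end, for the whole second after the job is handed in: The coupler is home on the ball: socket centre within 4 mm of the ball's axis and over 68 mm above the bench, level within 0.04 rad, in line with the stand within 0.08 rad and at rest, its handle down and locked (below 0.04 rad) (value of joint handle below 0.04 rad and horizontal distance between socket and stand below 0.004 m and angle between coupler's own z axis and vertical below 0.04 rad and height (world z) of socket above 0.068 m and angle between the x axis of coupler and the x axis of stand, either way round below 0.08 rad and linear speed of coupler below 0.02 m/s); the robot touches nothing.
It fails at once if the locking is forced: over 40 N between coupler and stand (contact force between coupler and stand above 40 N).
It fails at once if the coupler is pressed onto the stand with over 30 N while its handle is up (contact force between coupler and stand above 30 N and value of joint handle above 1 rad).
It fails at once if the coupler is dropped: faster than 0.25 m/s with no finger on it (linear speed of coupler above 0.25 m/s and contact force between the fingers and coupler below 0.3 N).
It fails at once if another thing on the bench is shifted by over 30 mm (distance of any of bearing_1, spark_plug_0, tape_1, tape_measure, torch from where it was at the start of the episode above 0.03 m).
It also fails if it takes over 72 s, if anything falls off the work surface, if the arm or the gripper's body presses on something with over 40 N, if the wrist force passes 120 N, or if a joint passes its speed limit or range.

ROBOT

A 7-joint arm with a two-finger parallel gripper is mounted at the origin on a cart in front of the work surface, level with it; the furniture and walls round the work are solid. World frame = base frame: x ahead of the robot, y to its left, z up, the work surface at z = 0. Lengths are in m, angles in rad, forces in N, time in s.
With the tool pointing down it reaches from about 0.425 to 0.925 m from the base axis. Payload 6.8 kg.
Tool frame: the origin (TCP) lies on the front face of the gripper's body, between the roots of the fingers; the fingertips stand 73 mm ahead of it and the grasp point (between the pads) lies 54 mm ahead of it (env.nose_length is the distance from the TCP to the fingertips, in m); z points along the fingers, y is the line along which they close (so a half turn about z gives the same grasp; the last joint's range is limited). The gripper opens to 85 mm and grips with 20 to 120 N. Pads are 22 mm wide; open, the fingers measure 114 mm over their backs; the gripper's body (76 mm by 85 mm) begins 54 mm behind the grasp point. The pads swing forward as they close: fully open they stand 13 mm farther back than shut.
Start: joints at [-1.262, 0.477, 0.022, 1.555, -0.011, 1.109, -0.083], TCP at [0.273, 0.617, 0.304] pointing down, gripper open.
Joint ranges: [-2.96, 2.96], [-0.34, 2.1], [-1.41, 1.46], [0.24, 2.44], [-1.37, 4.51], [0.17, 1.92], [-2.96, 2.96]. Speed limits (rad/s): [2.39, 2.39, 3.14, 3.14, 3.14, 3.14, 3.14].

INTERFACE

Orientations are given as a unit quaternion [w, x, y, z].
In Python, from cell import env, kin, camera, calibration, job gives the robot as it stands. The module is installed in compiled form; this text tells all that it offers. Calls block until the motion is done:
- env.reach(position, orientation): joint-space move of the TCP to a pose.
- env.movel(position, velocity=0.15, rot=None, stop_force=None): straight line of the TCP; rot=None keeps the orientation; velocity is the mean speed in m/s. With stop_force (N) it stops when the force on the tool has changed by that much, and returns True; else False.
- env.goto_joints(angles): joint-space move.
- env.grip(opening, f_grip=None): finger opening in m; f_grip is the grip in N (None keeps the last); returns when the fingers have stopped.
- env.dwell(seconds).
- kin.inverse_kinematics(position, orientation): joint angles nearest the present ones, or None.
- env.get_state(): the state.
- camera(name): name is "side" or "top" or "wrist"; returns (picture, depth): 400x640x3 uint8, blue, green, red; 400x640 float32, m along the optical axis (not along the pixel's ray), 0 where there is no reading.
- calibration(name): a dict with "fx", "fy", "cx", "cy" (pixels), "rvec" (rotation vector, rad) and "tvec" (3), from world to camera coordinates, as OpenCV has them. Camera axes: x right, y down, z forward; pixel columns grow to the right and rows downward; lengths in m; the calibration is good to about 2 mm. The wrist camera is an equidistant fisheye: a pixel r from the principal point sees the ray r / f radians off the axis. A picture is of the moment at which its call begins: read the wrist's pose just before it. calibration takes no time and is no camera call; for the wrist camera it gives the pose at the moment of the call.
A pose or a line that the arm cannot do raises env.PlanningError and nothing moves.
- job.job_done(): hands the job in; it is judged then, once.
The state is a dict: "time": time; "qpos": joint angles; "joint_velocities": joint speeds; "joint_torque": joint torques, N m; "tcp_pos": TCP position; "orientation": TCP orientation; "force": force on the tool from outside, world axes, zero at the start; "torque": the same for the moment, N m; "opening": finger opening in m; "gripper_force": force on a finger pad.
Only numpy, scipy, OpenCV 4.12 (cv2) and the standard library are available. Lean on these libraries where they do the work, as an engineer would, in place of code of your own. Each camera call takes 0.05 s, during which the arm holds its last target. There are 200 camera calls.

## Working session

There is one attempt and no reset: what is moved stays moved. The work goes in short steps, each a Python script; the robot and the scene stay as the last script left them, time stands still between calls to the robot, and variables do not carry over. Pictures are saved under pics/ and viewed, at most 10 in all, crops included, and the job is handed in when it is done.

```bash
mkdir -p pics
python3 - <<'E'
from cell import env,camera,calibration
import cv2,numpy as np
for n in("top","side"):
    p,d=camera(n);cv2.imwrite(f"pics/{n}0.png",p);np.savez(f"{n}0.npz",p=p,d=d);c=calibration(n);print(n,c, d.min(),d.max())
print(env.get_state()["time"],env.get_state()["tcp_pos"],env.get_state()["orientation"])
E
```

```text
top {'fx': 486.17848853379775, 'fy': 486.17848853379775, 'cx': 319.79539993440454, 'cy': 196.82425327933987, 'rvec': array([ 1.6318058 , -2.33230381,  0.51109114]), 'tvec': array([0.19037525, 0.47371894, 1.36131165])} 0.0 3.178677
side {'fx': 387.55428271851054, 'fy': 387.55428271851054, 'cx': 318.95290798171646, 'cy': 196.25431866511607, 'rvec': array([ 2.11232351, -0.09543992,  0.05917691]), 'tvec': array([-0.50127106,  0.08926242,  1.41392885])} 0.0 3.5241477
0.1 [0.2730936  0.61684971 0.30304513] [-1.24722078e-04  2.06892105e-01  9.78363434e-01 -7.95698481e-04]
```

View pics/top0.png

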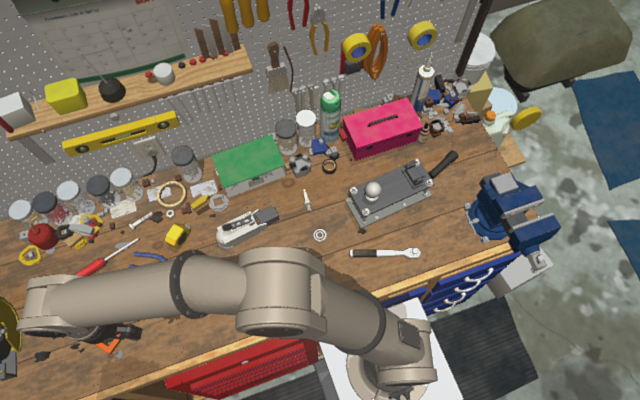

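View pics/side0.png

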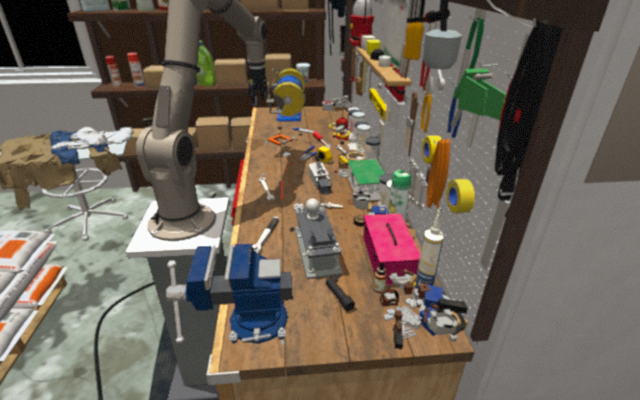

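The top view shows the coupler near (247,224), with its handle toward the right end, and the stand near (388,193) with its ball at (373,190). I'll use depth to get points in the world frame.

```bash
cat > h.py <<'E'
import numpy as np,cv2
from scipy.spatial.transform import Rotation as R
def cloud(d,c):
    v,u=np.mgrid[:d.shape[0],:d.shape[1]]
    P=np.dstack([(u-c["cx"])/c["fx"]*d,(v-c["cy"])/c["fy"]*d,d])
    M=cv2.Rodrigues(c["rvec"])[0]
    W=(P-c["tvec"])@M
    W[d==0]=np.nan
    return W
def ray(u,v,c,z):
    M=cv2.Rodrigues(c["rvec"])[0];o=-M.T@c["tvec"];r=M.T@np.array([(u-c["cx"])/c["fx"],(v-c["cy"])/c["fy"],1])
    return o+r*(z-o[2])/r[2]
E
python3 - <<'E'
from cell import calibration
from h import *
f=np.load("top0.npz");p,d=f["p"],f["d"];c=calibration("top");W=cloud(d,c)
a=p[150:260,195:455];cv2.imwrite("pics/crop.png",cv2.resize(a,None,fx=3,fy=3,interpolation=cv2.INTER_CUBIC))
for v in (200,):
  for uv in [(247,224),(230,230),(270,215),(373,190),(400,190),(420,180),(300,240)]: print(uv,W[uv[1],uv[0]].round(4))
z=W[...,2]
for n,(v0,v1,u0,u1),zmin,zmax in [("coup",(198,255,208,285),.02,.2),("stand",(150,232,338,445),.03,.2)]:
  m=np.zeros(z.shape,bool);m[v0:v1,u0:u1]=True;m&=(z>zmin)&(z<zmax)
  k,l,s,_=cv2.connectedComponentsWithStats(m.astype(np.uint8));i=1+s[1:,4].argmax();q=W[l==i]
  print(n,len(q),s[i],cv2.minAreaRect((q[:,:2]*1000).astype(np.float32)))
  print(np.histogram(q[:,2],bins=np.arange(0,.2,.008)))
q=W[180:200,363:383].reshape(-1,3);print(q[q[:,2]>np.nanmax(q[:,2])-.01].mean(0),np.nanmax(q[:,2]))
E
```

```text
(247, 224) [0.5225 0.2486 0.0546]
(230, 230) [0.5239 0.3029 0.0487]
(270, 215) [0.5349 0.173  0.0358]
(373, 190) [ 0.457  -0.13    0.1515]
(400, 190) [ 0.4566 -0.227   0.0829]
(420, 180) [ 0.4567 -0.2896  0.1085]
(300, 240) [0.4362 0.1094 0.0035]
coup 1215 [ 215  205   64   41 1215] ((530.7869262695312, 251.96319580078125), (64.67378997802734, 201.69541931152344), 8.594751358032227)
(array([  0,   0,  34,  69, 225, 222, 403,  81,  66,  43,  21,  42,   9,
         0,   0,   0,   0,   0,   0,   0,   0,   0,   0,   0]), array([0.   , 0.008, 0.016, 0.024, 0.032, 0.04 , 0.048, 0.056, 0.064,
       0.072, 0.08 , 0.088, 0.096, 0.104, 0.112, 0.12 , 0.128, 0.136,
       0.144, 0.152, 0.16 , 0.168, 0.176, 0.184, 0.192]))
stand 2446 [ 348  158   86   62 2446] ((476.85711669921875, -205.38336181640625), (102.79710388183594, 252.90505981445312), 5.585927963256836)
(array([   0,    0,    0,    1,    9,    8,    5,    2,    0,   60, 1292,
        560,   77,  131,   27,   36,   68,   51,   94,   25,    0,    0,
          0,    0]), array([0.   , 0.008, 0.016, 0.024, 0.032, 0.04 , 0.048, 0.056, 0.064,
       0.072, 0.08 , 0.088, 0.096, 0.104, 0.112, 0.12 , 0.128, 0.136,
       0.144, 0.152, 0.16 , 0.168, 0.176, 0.184, 0.192]))
[ 0.46774816 -0.13425733  0.15129166] 0.1576579393510377
```

View pics/crop.png

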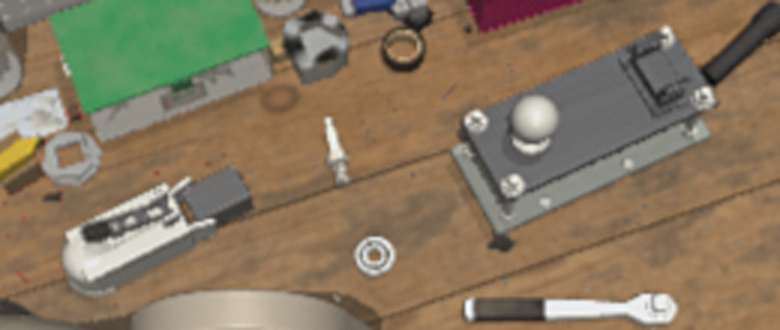

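```bash
cat >> h.py <<'E'
def quat(yaw,flip=False,pitch=0):
    """tool down; yaw = direction of coupler x; tool y along +-coupler y; pitch about coupler y"""
    x=np.array([np.cos(yaw),np.sin(yaw),0]);y=np.array([-x[1],x[0],0]);z=np.array([0,0,-1.])
    s=-1 if flip else 1
    M=np.column_stack([-s*x,s*y,z])   # x = y cross z
    M[:,0]=np.cross(M[:,1],M[:,2])
    M=R.from_rotvec(pitch*y).as_matrix()@M
    q=R.from_matrix(M).as_quat();return q[[3,0,1,2]]
E
python3 - <<'E'
from cell import env,kin,camera,calibration
from h import *
np.set_printoptions(precision=3,suppress=True)
ya=np.radians(98.6)
for fl in(0,1):
    for P in([.521,.316,.3],[.521,.316,.085],[.466,-.132,.25],[.466,-.132,.19]): print(fl,kin.inverse_kinematics(P,quat(ya,fl)))
fl=min((0,1),key=lambda f:abs(kin.inverse_kinematics([.521,.316,.3],quat(ya,f))[6]) if kin.inverse_kinematics([.521,.316,.3],quat(ya,f)) is not None else 9)
env.reach([.525,.28,.32],quat(ya,fl));print(fl)
c=calibration("wrist");p,d=camera("wrist");print(c,env.get_state()["time"],env.get_state()["qpos"])
cv2.imwrite("pics/w1.png",p);np.savez("w1.npz",p=p,d=d,**c)
E
```

```text
0 [-0.43   0.39  -0.284  1.708  0.122  1.061  2.539]
0 [-0.397  0.669 -0.336  1.843  0.33   0.684  2.367]
0 [-0.817  0.537  1.295  2.106 -0.635  0.979 -2.166]
0 [-0.76   0.714  1.278  2.156 -0.873  0.958 -1.959]
1 [-0.902  0.383  0.333  1.742 -0.142  1.04  -0.369]
1 [-0.813  0.658  0.223  1.873 -0.231  0.635 -0.299]
1 [-0.565  0.306  0.861  2.097 -0.305  0.865  0.623]
1 [-0.548  0.447  0.878  2.147 -0.502  0.763  0.807]
1
{'fx': 309.70691628693146, 'fy': 309.70691628693146, 'cx': 317.8670633822973, 'cy': 201.2025147862513, 'rvec': array([-2.874, -0.224, -0.027]), 'tvec': array([-0.561,  0.153,  0.445])} 1.7 [-0.875  0.341  0.355  1.755 -0.134  1.07  -0.321]
```

View pics/w1.png

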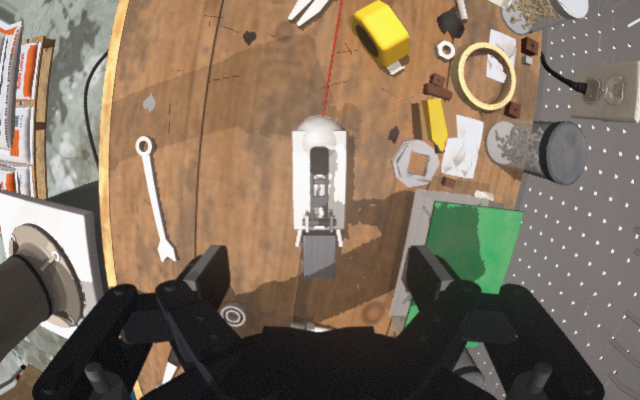

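```bash
cat >> h.py <<'E'
def wcloud(d,c):
    v,u=np.mgrid[:d.shape[0],:d.shape[1]]
    X=(u-c["cx"])/c["fx"];Y=(v-c["cy"])/c["fy"];t=np.hypot(X,Y)+1e-9
    ta=np.tan(np.minimum(t,1.5))
    P=np.dstack([X/t*ta*d,Y/t*ta*d,d]);M=cv2.Rodrigues(np.asarray(c["rvec"]))[0]
    W=(P-c["tvec"])@M;W[d==0]=np.nan
    return W
E
python3 - <<'E'
from h import *
np.set_printoptions(precision=4,suppress=True)
f=np.load("w1.npz");W=wcloud(f["d"],f);z=W[...,2]
print("bench z",np.nanmedian(z[150:250,210:270]))
m=np.zeros(z.shape,np.uint8);m[105:290,285:360]=1;m[~((z>.02)&(z<.15))]=0
k,l,s,_=cv2.connectedComponentsWithStats(m);i=1+s[1:,4].argmax();q=W[l==i];print(s[i])
r=cv2.minAreaRect((q[:,:2]*1000).astype(np.float32));print(r)
# centreline from row-wise midpoints of edges
pts=[]
for v in range(120,276,4):
    u=np.where(l[v]==i)[0]
    w=W[v,u];w=w[(w[:,2]>.025)]
    a,b=w[0],w[-1];pts.append([*(a+b)[:2]/2,np.hypot(*(a-b)[:2]),*np.nanmedian(w[:,2:],0),v, np.nanmax(w[:,2])])
pts=np.array(pts);print(pts)
E
```

```text
bench z -0.0007829060831149318
[ 292  116   55  162 7306]
((529.0546264648438, 252.00799560546875), (59.63043975830078, 200.61399841308594), 8.66106128692627)
[[  0.514    0.3466   0.0304   0.0448 120.       0.0474]
 [  0.5154   0.3423   0.0425   0.0476 124.       0.0505]
 [  0.5153   0.3377   0.0484   0.0503 128.       0.0538]
 [  0.5167   0.3338   0.059    0.0514 132.       0.0539]
 [  0.5174   0.3294   0.0592   0.0519 136.       0.0549]
 [  0.5179   0.3251   0.059    0.0521 140.       0.0549]
 [  0.5181   0.3206   0.0581   0.0522 144.       0.0542]
 [  0.5188   0.3163   0.058    0.0517 148.       0.0938]
 [  0.5195   0.3119   0.0583   0.0517 152.       0.096 ]
 [  0.5202   0.3074   0.0585   0.0516 156.       0.0955]
 [  0.5208   0.3031   0.0585   0.0513 160.       0.0937]
 [  0.5222   0.2989   0.0574   0.0512 164.       0.0931]
 [  0.5229   0.2945   0.0575   0.0514 168.       0.0922]
 [  0.5235   0.2899   0.0578   0.0516 172.       0.0897]
 [  0.5243   0.2854   0.0579   0.0509 176.       0.0832]
 [  0.525    0.2807   0.0583   0.0513 180.       0.0812]
 [  0.5257   0.2763   0.0584 
[... 582 characters left out ...]
.       0.0697]
 [  0.5331   0.2248   0.0571   0.0509 228.       0.0701]
 [  0.5345   0.2165   0.0492   0.0419 232.       0.0434]
 [  0.5354   0.211    0.052    0.0381 236.       0.0417]
 [  0.5373   0.2066   0.0545   0.0378 240.       0.0429]
 [  0.5369   0.2009   0.0573   0.0379 244.       0.0417]
 [  0.538    0.1942   0.0383   0.0381 248.       0.0392]
 [  0.5388   0.1888   0.0385   0.038  252.       0.04  ]
 [  0.5398   0.1829   0.0388   0.0376 256.       0.0391]
 [  0.5406   0.1779   0.0389   0.0377 260.       0.0398]
 [  0.5415   0.1723   0.0391   0.0378 264.       0.0386]
 [  0.5424   0.1662   0.0394   0.0376 268.       0.0393]
 [  0.5439   0.1608   0.0384   0.0378 272.       0.0394]]
```

The wrist view shows the coupler upright in the picture, with nose tip (321,118), tail (320,276) and sleeve around (319,160). That puts the origin near (0.518, 0.322) with yaw 98.8°, and the handle at about 0.27 rad.

Run:
```python
from cell import env,kin,camera,calibration
from h import *
np.set_printoptions(precision=3,suppress=True)
ya=np.radians(98.8);O=np.array([.518,.3223]);D=np.array([np.cos(ya),np.sin(ya)])
P=lambda x,z:[*(O+D*x),z]
q=quat(ya,1)
st=lambda t:print(t,env.get_state()["time"],env.get_state()["force"],env.get_state()["opening"])
env.grip(.045,20)
env.reach(P(-.016,.22),q)
print(env.movel(P(-.016,.084+.054),.12,stop_force=5));st("down")
env.grip(0,20);st("pinch")
for a in np.arange(.35,1.06,.1):
    s=env.movel(P(-.087+.076*np.cos(a)-.003*np.sin(a),.062+.076*np.sin(a)+.003*np.cos(a)+.054),.08,stop_force=12)
    st(a)
    if s: break
env.grip(.045)
s=env.get_state()["tcp_pos"]
env.movel([s[0],s[1],.25],.15)
c=calibration("wrist");p,d=camera("wrist");cv2.imwrite("pics/w2.png",p);np.savez("w2.npz",p=p,d=d,**c)
t,_=camera("top");cv2.imwrite("pics/t2.png",cv2.resize(t[180:270,190:330],None,fx=5,fy=5))
W=wcloud(d,c);z=W[...,2];
rel=(W[...,:2]-O)@D; lat=(W[...,:2]-O)@np.array([-D[1],D[0]])
for x in np.arange(-.1,.02,.01):
    m=(abs(rel-x)<.005)&(abs(lat)<.02)&(z<.2); print(round(x,3),m.sum(),np.nanmax(z[m]) if m.any() else 0)
```

```text
False
down 3.5 [-0.514 -0.352  0.617] 0.04513838873204027
pinch 3.8583 [2.151 0.828 0.585] 0.017761594965366872
0.35 4.1083 [ 1.706 -1.956 -0.113] 0.017950799936924874
0.44999999999999996 4.3583 [ 0.133 -1.332  0.064] 0.01764989357085043
0.5499999999999999 4.6083 [-1.136 -1.279 -0.31 ] 0.017659155618704517
0.6499999999999999 4.8583 [-0.95  -1.771 -0.053] 0.01780124418047956
0.7499999999999999 5.1083 [-0.144 -1.726 -2.639] 0.01792993647424317
0.8499999999999999 5.3583 [-0.542 -1.099 -2.909] 0.018002162475889854
0.9499999999999998 5.6083 [-1.807 -2.074 -3.987] 0.017730606362988684
1.0499999999999998 5.8583 [-0.452 -1.107 -4.115] 0.017869544236508137
-0.1 94 0.06998755525165262
-0.09 185 0.07008242885497495
-0.08 284 0.07004433046275493
-0.07 497 0.13033212064865013
-0.06 643 0.146638766820859
-0.05 881 0.14620703934128418
-0.04 478 0.06821636105438683
-0.03 549 0.06805627966513693
-0.02 524 0.05516915544001925
-0.01 505 0.05480011573046977
-0.0 550 0.055719173221872344
0.01 525 0.05502396023419345
```

View pics/w2.png

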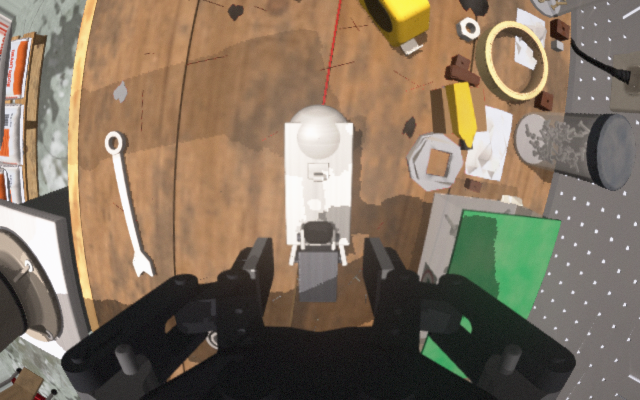

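The wrist view shows the handle up at roughly 1.1 rad with the sleeve at (319,232), and the coupler hasn't shifted. Next I'll push the handle to its stop, re-measure the coupler, then look at the stand.

```bash
cat > meas.py <<'E'
from h import *
def coupler(W,box=(.46,.60,.10,.40)):
    z=W[...,2]
    m=((z>.025)&(z<.058)&(W[...,0]>box[0])&(W[...,0]<box[1])&(W[...,1]>box[2])&(W[...,1]<box[3])).astype(np.uint8)
    k,l,s,_=cv2.connectedComponentsWithStats(m);i=1+s[1:,4].argmax();q=W[l==i]
    return s[i],cv2.minAreaRect((q[:,:2]*1000).astype(np.float32)),q
E
python3 - <<'E'
from cell import env,kin,camera,calibration
from meas import *
np.set_printoptions(precision=4,suppress=True)
ya=np.radians(98.8);O=np.array([.518,.3223]);D=np.array([np.cos(ya),np.sin(ya)])
P=lambda x,z:[*(O+D*x),z]
q=quat(ya,1)
env.movel(P(-.006,.23),.2);env.grip(0,20)
env.movel(P(-.006,.115+.073),.15,stop_force=5)
print(env.movel(P(-.060,.115+.073),.08,stop_force=6),env.movel(P(-.084,.115+.073),.04,stop_force=5))
s=env.get_state();print("push",s["time"],(s["tcp_pos"][:2]-O)@D,s["force"])
env.movel(P(-.04,.188),.1);env.movel(P(-.04,.32),.2);env.grip(.085)
c=calibration("wrist");p,d=camera("wrist");cv2.imwrite("pics/w3.png",p);np.savez("w3.npz",p=p,d=d,**c)
W=wcloud(d,c);s,r,Q=coupler(W);print(s,r)
rel=(W[...,:2]-O)@D; lat=(W[...,:2]-O)@np.array([-D[1],D[0]]);m=(abs(lat)<.02)&(rel<.03)&(rel>-.17)&(W[...,2]>.09)&(W[...,2]<.2)
print("handle",rel[m].min(),rel[m].max(),W[m][:,2].max())
# look at stand
ys=np.radians(95.6)
env.reach([.475,-.17,.34],quat(ys,1))
c=calibration("wrist");p,d=camera("wrist");cv2.imwrite("pics/w4.png",p);np.savez("w4.npz",p=p,d=d,**c);print(env.get_state()["time"])
E
```

```text
False True
push 9.55 -0.08151303896333674 [ 1.3473 -0.0101 -0.804 ]
[ 292  121   54  161 6008] ((529.3451538085938, 246.66732788085938), (59.61076354980469, 200.9180145263672), 8.806035041809082)
handle -0.10760987874007055 -0.0909343743664966 0.15343817697971085
13.4583
```

View pics/w4.png

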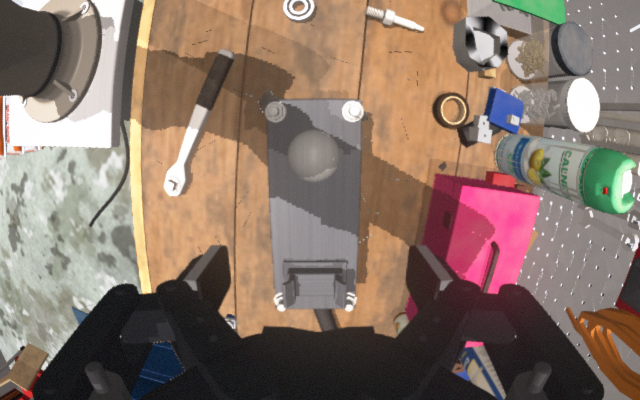

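The view shows the stand with its ball at (313,156), the cradle at (315,283) and plate edges at about x=270 and 360. I'll fit the ball and the axis.

Run:
```python
from h import *
from scipy.optimize import least_squares
np.set_printoptions(precision=4,suppress=True)
f=np.load("w4.npz");W=wcloud(f["d"],f);z=W[...,2]
reg=np.zeros(z.shape,bool);reg[125:190,283:345]=1
pl=np.median(z[200:250,290:340]);print("plate z",pl)
q=W[reg&(z>pl+.032)&(z<.2)]
r=least_squares(lambda s:np.linalg.norm(q-s[:3],axis=1)-.024,[.466,-.132,.13],loss="soft_l1",f_scale=.001);print("ball",r.x,len(q),np.abs(r.fun).mean()*1e3, q[:,2].max())
B=r.x[:2]
# plate edge midpoints
pts=[]
for v in range(190,258,3):
    u=np.where((abs(z[v]-pl)<.006)&(np.arange(640)>240)&(np.arange(640)<390))[0];a,b=W[v,u[0]],W[v,u[-1]];pts.append([*(a+b)[:2]/2,np.hypot(*(a-b)[:2])])
pts=np.array(pts);print(pts[::5]);s=np.polyfit(pts[:,1],pts[:,0],1);print("plate yaw",90-np.degrees(np.arctan(s[0])), "x at ball y",np.polyval(s,B[1]))
m=(abs(z-pl)<.006);m[:95]=0;m[310:]=0;m[:,:255]=0;m[:,375:]=0
k,l,st,_=cv2.connectedComponentsWithStats(m.astype(np.uint8));i=1+st[1:,4].argmax();print(cv2.minAreaRect((W[l==i][:,:2]*1000).astype(np.float32)))
# cradle: heights above plate
c=np.zeros(z.shape,bool);c[250:312,278:356]=1;Q=W[c&(z>pl+.008)&(z<.2)];print("cradle",len(Q),np.histogram(Q[:,2]-pl,bins=np.arange(.005,.06,.005)),cv2.minAreaRect((Q[:,:2]*1000).astype(np.float32)))
for v in range(262,308,5):print(v,(z[v,278:356:6]-pl).round(3), W[v,315])
```

```text
plate z nan<stdin>:8: RuntimeWarning: Mean of empty slice.
  ret = ret.dtype.type(ret / rcount)
Traceback (most recent call last):
ValueError: zero-size array to reduction operation maximum which has no identity
```

```bash
cat > st.py <<'E'
from h import *
from scipy.optimize import least_squares
np.set_printoptions(precision=4,suppress=True)
f=np.load("w4.npz");W=wcloud(f["d"],f);z=W[...,2]
reg=np.zeros(z.shape,bool);reg[125:190,283:345]=1
print("nan ball",np.isnan(z[reg]).mean(),"plate",np.isnan(z[190:260,275:350]).mean())
pl=np.nanmedian(z[200:250,275:350]);print("plate z",pl)
q=W[reg&(z>pl+.032)&(z<.2)]
r=least_squares(lambda s:np.linalg.norm(q-s[:3],axis=1)-.024,[.466,-.132,.13],loss="soft_l1",f_scale=.001);print("ball",r.x,len(q),np.abs(r.fun).mean()*1e3, q[:,2].max())
B=r.x[:2]
pts=[]
for v in range(190,258,3):
    u=np.where((abs(z[v]-pl)<.006)&(np.arange(640)>240)&(np.arange(640)<390))[0];a,b=W[v,u[0]],W[v,u[-1]];pts.append([*(a+b)[:2]/2,np.hypot(*(a-b)[:2])])
pts=np.array(pts);print(pts[::5]);s=np.polyfit(pts[:,1],pts[:,0],1);print("plate yaw",90-np.degrees(np.arctan(s[0]))*1, "slope",s,"x at ball y",np.polyval(s,B[1]))
m=(abs(z-pl)<.006);m[:95]=0;m[310:]=0;m[:,:255]=0;m[:,375:]=0
k,l,st,_=cv2.connectedComponentsWithStats(m.astype(np.uint8));i=1+st[1:,4].argmax();print(cv2.minAreaRect((W[l==i][:,:2]*1000).astype(np.float32)))
c=np.zeros(z.shape,bool);c[250:312,278:356]=1;Q=W[c&(z>pl+.008)&(z<.2)];print("cradle",len(Q),np.histogram(Q[:,2]-pl,bins=np.arange(.005,.06,.005)),cv2.minAreaRect((Q[:,:2]*1000).astype(np.float32)))
for v in range(262,308,5):print(v,(z[v,278:356:6]-pl).round(3), W[v,315])
E
python3 st.py
```

```text
nan ball 0.003970223325062035 plate 0.002285714285714286
plate z 0.08474002037611157
ball [ 0.4677 -0.137   0.1285] 2151 0.4123952167473199 0.15377823085885944
[[ 0.4727 -0.1793  0.0992]
 [ 0.4742 -0.1958  0.0978]
 [ 0.476  -0.2132  0.0993]
 [ 0.4771 -0.2308  0.0972]
 [ 0.4789 -0.2496  0.0992]]
plate yaw 95.47806745064273 slope [-0.0959  0.4554] x at ball y 0.4685016422777194
((474.54644775390625, -203.5839080810547), (101.54359436035156, 243.63624572753906), 6.107549667358398)
cradle 1988 (array([ 45, 112, 260, 904,  30,  27, 200, 268, 142,   0]), array([0.005, 0.01 , 0.015, 0.02 , 0.025, 0.03 , 0.035, 0.04 , 0.045,
       0.05 , 0.055])) ((485.6919250488281, -293.11505126953125), (90.06251525878906, 53.688961029052734), 5.5427093505859375)
262 [-0.001  0.005  0.006  0.006  0.005  0.005  0.005  0.006  0.005  0.006
  0.005  0.005 -0.   ] [ 0.4813 -0.2609  0.0912]
267 [-0.001  0.006  0.005  0.005  0.006  0.006  0.007  0.007  0.006  0.007
  0.007  0.006  0.001] [ 0.482  -0.268   0.0898]
272 [-0.001  0.005  0.019  0.021  0.018    nan  0.014  0.017  0.017  0.018
  0.018  0.006 -0.001] [ 
[... 174 characters left out ...]
  0.021  0.022  0.022  0.022  0.021
  0.04   0.006  0.   ] [ 0.4832 -0.2789  0.1058]
287 [-0.     0.046  0.04   0.022  0.022  0.02   0.022  0.021  0.021  0.022
  0.038  0.046 -0.   ] [ 0.4839 -0.2856  0.1054]
292 [ 0.001  0.046  0.04   0.022  0.022  0.021  0.02   0.022  0.022  0.02
  0.039  0.046 -0.   ] [ 0.4845 -0.2921  0.1058]
297 [ 0.006  0.046  0.04  -0.     0.001  0.     0.001 -0.001 -0.001 -0.001
  0.041  0.046  0.006] [ 0.4863 -0.3123  0.0848]
302 [ 0.007  0.045  0.042  0.002  0.001  0.001 -0.001  0.    -0.    -0.
  0.041  0.046  0.012] [ 0.487  -0.3196  0.085 ]
307 [ 0.019  0.045  0.    -0.    -0.001 -0.001  0.001 -0.001  0.001 -0.001
 -0.     0.046  0.018] [ 0.4878 -0.3273  0.0849]
```

Run:
```python
from cell import env,kin,camera,calibration
from meas import *
np.set_printoptions(precision=4,suppress=True)
ya=np.radians(98.8);O=np.array([.5184,.3170]);D=np.array([np.cos(ya),np.sin(ya)])
q=quat(ya,1);G=O-.006*D
env.reach([*G,.25],q)
print(env.movel([*G,.082],.12,stop_force=6))
env.grip(0,80);s=env.get_state();print(s["time"],s["opening"],s["gripper_force"],s["force"],s["tcp_pos"])
env.movel([*G,.102],.05);env.dwell(.2);print(env.get_state()["force"]);env.movel([*G,.30],.2)
ys=np.radians(95.48);E=np.array([np.cos(ys),np.sin(ys)]);B=np.array([.468,-.137])
T=B-.006*E;env.reach([*T,.30],quat(ys,1));env.dwell(.2)
s=env.get_state();print(s["time"],s["opening"],s["force"],s["torque"],s["tcp_pos"])
c=calibration("wrist");p,d=camera("wrist");cv2.imwrite("pics/w5.png",p);np.savez("w5.npz",p=p,d=d,tcp=s["tcp_pos"],**c)
t,td=camera("side");cv2.imwrite("pics/s5.png",cv2.resize(t[150:300,220:420],None,fx=4,fy=4,interpolation=cv2.INTER_CUBIC))
W=wcloud(d,c);rel=(W[...,:2]-B)@E;lat=(W[...,:2]-B)@np.array([-E[1],E[0]]);z=W[...,2]
for x in np.arange(-.18,.04,.01):
    m=(abs(rel-x)<.005)&(abs(lat)<.033)&(z>.22)&(z<.4)
    if m.sum()>10: print(round(x,3),m.sum(),np.median(z[m]).round(4),np.percentile(lat[m],[1,99]))
m=(abs(lat)<.01)&(z>.22)&(z<.29)&(rel<.06);print("nose tip",np.percentile(rel[m],[99,99.8]),rel[m].max())
```

```text
False
17.1583 0.05943468452536104 87.73250699043274 [-0.6037  0.5063  6.0706] [0.5199 0.3114 0.0828]
[ -0.0768  -0.0633 -10.3593]
20.925 0.05914753866489541 [-0.5291  0.1097 -9.6929] [ 0.3443 -0.0174  0.0256] [ 0.469  -0.1421  0.2999]
-0.02 1758 0.2679 [-0.0271  0.0266]
-0.01 2856 0.2685 [-0.0294  0.0288]
0.0 9155 0.3032 [-0.0321  0.0322]
0.01 18698 0.3121 [-0.032   0.0316]
0.02 4162 0.2648 [-0.0245  0.0241]
0.03 2792 0.2529 [-0.0171  0.0166]
nose tip [0.0308 0.0316] 0.032074937910387805
```

View pics/w5.png

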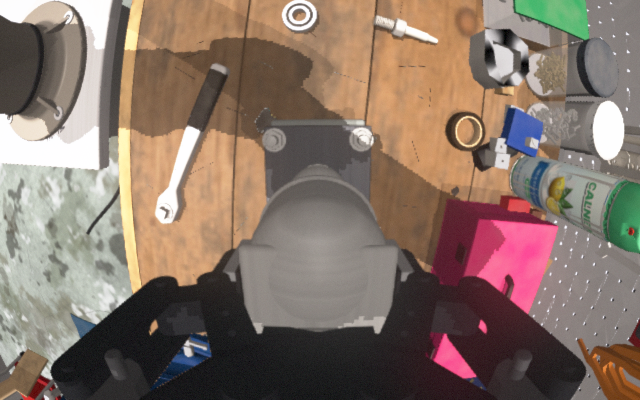

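View pics/s5.png

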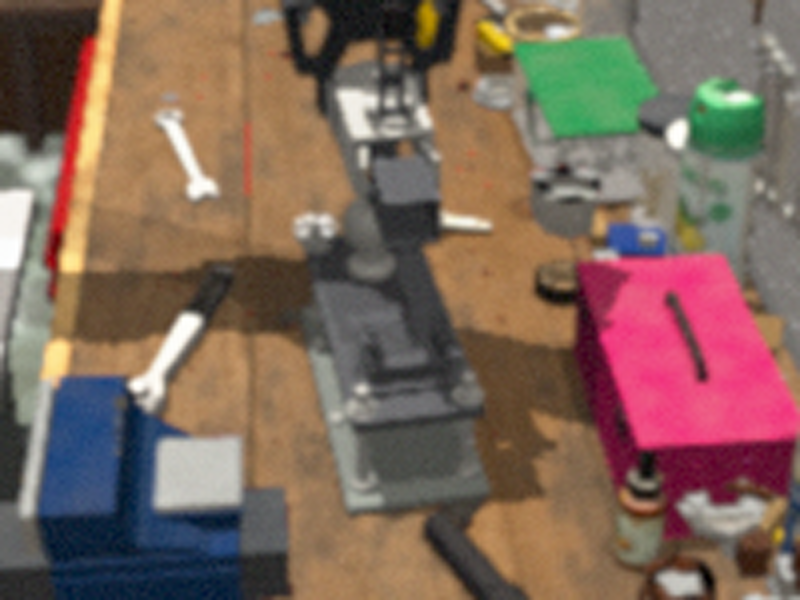

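The coupler hangs over the ball with its nose in line, and the tongue is visible in the side view. I'll check the tilt from depth before going down.

Run:
```python
from cell import env,kin,camera,calibration
from meas import *
np.set_printoptions(precision=4,suppress=True)
ys=np.radians(95.48);E=np.array([np.cos(ys),np.sin(ys)]);B=np.array([.468,-.137])
for n in("side","top"):
    p,d=camera(n);W=cloud(d,calibration(n));rel=(W[...,:2]-B)@E;lat=(W[...,:2]-B)@np.array([-E[1],E[0]]);z=W[...,2]
    for x in np.arange(-.175,-.02,.01):
        m=(abs(rel-x)<.005)&(abs(lat)<.027)&(z>.19)&(z<.45)
        if m.sum()>4: print(n,round(x,3),m.sum(),np.percentile(z[m],[10,50,90]),np.percentile(lat[m],[2,98]))
    m=(abs(lat)<.017)&(rel<-.13)&(rel>-.2)&(z>.19)&(z<.3);print("tail",np.percentile(rel[m],[0,1,5]) if m.any() else None)
```

```text
side -0.175 46 [0.217  0.2328 0.2521] [-0.0179  0.0214]
side -0.165 75 [0.2169 0.2393 0.2532] [-0.0175  0.0211]
side -0.155 60 [0.2172 0.2316 0.2529] [-0.0173  0.0213]
side -0.145 50 [0.217  0.2515 0.2528] [-0.0167  0.0199]
side -0.135 61 [0.2172 0.2378 0.2534] [-0.0163  0.0259]
side -0.125 55 [0.2174 0.2511 0.254 ] [-0.0251  0.0226]
side -0.115 39 [0.2406 0.2526 0.2561] [-0.0248  0.0257]
side -0.105 65 [0.2567 0.347  0.363 ] [-0.0264  0.0228]
side -0.095 168 [0.2635 0.2871 0.3374] [-0.0232  0.0228]
side -0.085 61 [0.2649 0.2728 0.2973] [-0.0256  0.0256]
side -0.075 12 [0.2643 0.2661 0.2669] [-0.0258  0.0247]
side -0.065 19 [0.2248 0.2653 0.2672] [-0.0257  0.0263]
side -0.055 34 [0.2229 0.2345 0.2662] [-0.0242  0.0249]
side -0.045 357 [0.3529 0.3949 0.4412] [-0.0196  0.0203]
side -0.035 298 [0.2667 0.3972 0.4398] [-0.0263  0.0257]
side -0.025 94 [0.268  0.3195 0.3997] [-0.0267  0.0253]
tail [-0.1747 -0.1735 -0.1716]
top -0.175 9 [0.25   0.2527 0.2547] [-0.0162  0.0174]
top -0.165 30 [0.2523 0.2552 0.2578] [-0.018   0.0177]
tail [-0.1744 -0.1739 -0.1718]
```

Run:
```python
from cell import env
from h import *
np.set_printoptions(precision=4,suppress=True)
A=np.array([.469,-.1421]);cmd=np.array([.4686,-.1430])
def st(t):
    s=env.get_state();print(t,round(s["time"],2),s["tcp_pos"],s["force"],s["torque"]);return s
env.movel([*cmd,.245],.08);env.dwell(.2);s=st("pre")
cmd=cmd+(A-s["tcp_pos"][:2])
env.movel([*cmd,.240],.03);st("240")
hit=env.movel([*cmd,.197],.03,stop_force=5);s=st(f"down {hit}")
if not hit:
    hit=env.movel([*cmd,.180],.012,stop_force=5);s=st(f"feel {hit}")
```

```text
pre 22.17 [ 0.4689 -0.1431  0.2455] [ 0.4375  0.2424 -9.2585] [ 0.3088  0.028  -0.0364]
240 22.48 [ 0.4685 -0.1419  0.2398] [ 0.364  -0.6605 -9.3789] [ 0.3056  0.0079 -0.0228]
down False 24.07 [ 0.4688 -0.1421  0.1972] [ -0.196   -0.6339 -10.5144] [0.3513 0.0035 0.0226]
feel True 24.83 [ 0.4687 -0.142   0.1894] [-1.7723  0.7976  5.6233] [0.0456 0.0695 0.0204]
```

Run:
```python
from cell import env,camera,calibration
from meas import *
np.set_printoptions(precision=4,suppress=True)
s=env.get_state();p0=s["tcp_pos"]
env.movel([p0[0],p0[1],p0[2]+.0008],.02);print(env.get_state()["force"])
env.grip(.085);env.dwell(.4);print(env.get_state()["force"])
env.movel([p0[0],p0[1],.33],.12)
c=calibration("wrist");p,d=camera("wrist");cv2.imwrite("pics/w6.png",p);print(env.get_state()["time"])
W=wcloud(d,c);ys=np.radians(95.48);E=np.array([np.cos(ys),np.sin(ys)]);B=np.array([.468,-.137])
rel=(W[...,:2]-B)@E;lat=(W[...,:2]-B)@np.array([-E[1],E[0]]);z=W[...,2]
for x in np.arange(-.175,.04,.01):
    m=(abs(rel-x)<.005)&(abs(lat)<.033)&(z>.135)&(z<.3)
    if m.sum()>5: print(round(x,3),m.sum(),np.percentile(z[m],[50,99]),np.percentile(lat[m],[1,99]))
m=(abs(lat)<.01)&(z>.12)&(z<.17);print("nose",np.percentile(rel[m&(rel<.06)],[99,99.8]),"tail",np.percentile(rel[m&(rel>-.2)],[.2,1]))
```

```text
[-1.298   2.0261 -6.5599]
[-0.4616 -0.9696  0.3322]
27.2917
-0.145 58 [0.144  0.1449] [-0.0192  0.0196]
-0.135 157 [0.1441 0.1455] [-0.019   0.0194]
-0.125 174 [0.1444 0.149 ] [-0.0282  0.0297]
-0.115 330 [0.1446 0.1491] [-0.0273  0.0285]
-0.105 62 [0.148  0.1496] [-0.0256  0.0274]
-0.095 209 [0.1577 0.2028] [-0.0281  0.0303]
-0.085 1379 [0.172  0.2193] [-0.0283  0.0292]
-0.075 729 [0.1575 0.1754] [-0.0288  0.0295]
-0.065 697 [0.1573 0.1587] [-0.0284  0.0302]
-0.055 700 [0.1574 0.1589] [-0.0289  0.0296]
-0.045 747 [0.1574 0.159 ] [-0.0292  0.0294]
-0.035 721 [0.1576 0.1739] [-0.0289  0.03  ]
-0.025 899 [0.1578 0.1721] [-0.0285  0.0304]
-0.015 820 [0.1577 0.16  ] [-0.0291  0.03  ]
-0.005 860 [0.1584 0.1614] [-0.0286  0.0297]
0.005 908 [0.1588 0.1615] [-0.0283  0.0303]
0.015 915 [0.1575 0.1607] [-0.0281  0.0293]
0.025 627 [0.1515 0.1574] [-0.02    0.0214]
0.035 45 [0.14   0.1457] [-0.0057  0.007 ]
nose [0.0308 0.0315] tail [-0.1426 -0.1397]
```

View pics/w6.png

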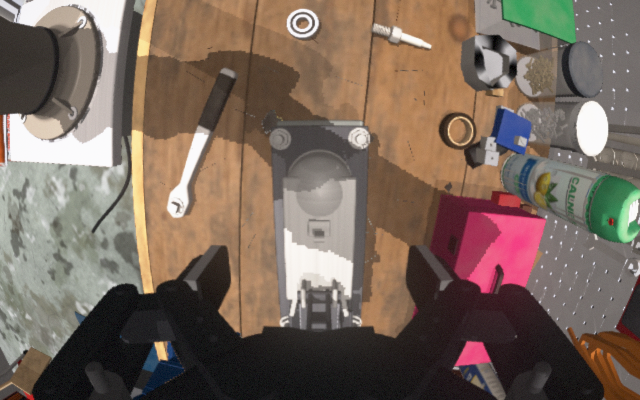

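The coupler is fully home and level: top at 0.161 (floor plus 54 mm), nose at +31 mm, let go. Next I'll swing the handle forward and press it down.

Run:
```python
from cell import env,camera,calibration
from h import *
np.set_printoptions(precision=4,suppress=True)
ys=np.radians(95.48);E=np.array([np.cos(ys),np.sin(ys)]);B=np.array([.468,-.137]);z0=.1067
T=lambda x,ztip:[*(B+E*x),z0+ztip+.073]
def st(t):
    s=env.get_state();print(t,round(s["time"],2),(s["tcp_pos"][:2]-B)@E,s["tcp_pos"][2]-z0-.073,s["force"])
env.grip(0,20)
env.movel(T(-.14,.175),.2);env.movel(T(-.14,.112),.15,stop_force=6);st("behind")
print(env.movel(T(-.05,.112),.06,stop_force=7));st("pushed")
env.movel(T(-.065,.112),.1);env.movel(T(-.065,.165),.15)
h=[]
a=np.arange(.95,.24,-.1)
xz=[(-.087+.076*np.cos(t)-.0095*np.sin(t),.062+.076*np.sin(t)+.0095*np.cos(t)) for t in a]
env.movel(T(xz[0][0],.165),.1)
for x,z in xz:
    if env.movel(T(x,z),.05,stop_force=7): st("hit");break
st("lowered")
env.movel(T(xz[-1][0],.17),.15)
c=calibration("wrist");p,d=camera("wrist");cv2.imwrite("pics/w7.png",p)
W=wcloud(d,c);rel=(W[...,:2]-B)@E;lat=(W[...,:2]-B)@np.array([-E[1],E[0]]);z=W[...,2]-z0
for x in np.arange(-.095,.03,.01):
    m=(abs(rel-x)<.005)&(abs(lat)<.008)&(z>.03)&(z<.16)
    if m.sum()>5: print(round(x,3),m.sum(),np.percentile(z[m],[50,95]))
```

```text
behind 29.46 -0.13965158792799856 0.11239094785726118 [ 0.0698 -0.5637 -0.3637]
True
pushed 30.23 -0.10319806735354176 0.11233454659367521 [ 0.2855 -1.395  -0.8561]
lowered 34.53 -0.015461468280651798 0.08965630669511811 [ 0.1271  0.2293 -0.0329]
-0.055 38 [0.0506 0.0518]
-0.045 68 [0.0512 0.0756]
-0.035 217 [0.0735 0.0772]
-0.025 138 [0.0854 0.0867]
-0.015 253 [0.0872 0.0889]
-0.005 372 [0.0888 0.0903]
0.005 310 [0.0537 0.0877]
0.015 229 [0.0521 0.0539]
0.025 241 [0.047  0.0503]
```

View pics/w7.png

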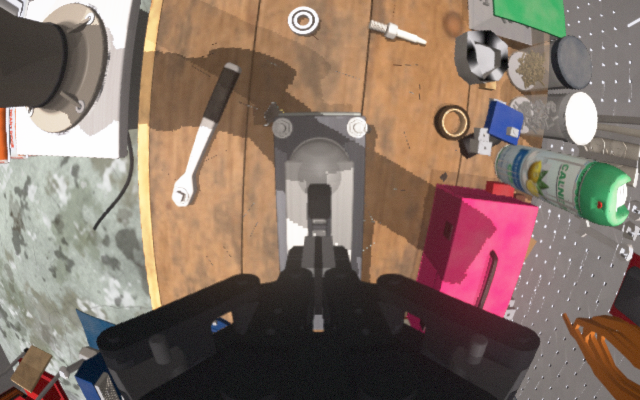

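The wrist view shows the handle low with its sleeve at (319,200), about 0.22 rad. Next is a slow press.

```bash
cat > chk.py <<'E'
from cell import camera,calibration
from h import *
def chk(B,E,z0):
    c=calibration("wrist");p,d=camera("wrist");cv2.imwrite("pics/w8.png",p)
    W=wcloud(d,c);rel=(W[...,:2]-B)@E;lat=(W[...,:2]-B)@np.array([-E[1],E[0]]);z=W[...,2]-z0
    for x in np.arange(-.045,.02,.01):
        m=(abs(rel-x)<.005)&(abs(lat)<.008)&(z>.03)&(z<.16)
        print(round(x,3),m.sum(),np.percentile(z[m],[50,95]))
    m=(abs(lat)<.01)&(z>.03)&(z<.06)&(rel<.06);print("nose",np.percentile(rel[m],[99,99.8]))
E
python3 - <<'E'
from cell import env
from chk import *
np.set_printoptions(precision=4,suppress=True)
ys=np.radians(95.48);E=np.array([np.cos(ys),np.sin(ys)]);B=np.array([.468,-.137]);z0=.1067
T=lambda x,ztip:[*(B+E*x),z0+ztip+.073]
def st(t):
    s=env.get_state();print(t,round(s["time"],2),s["tcp_pos"][2]-z0-.073,s["force"])
env.movel(T(-.011,.095),.1);env.dwell(.2);st("start")
r=env.movel(T(-.011,.082),.02,stop_force=17);st(r)
if not r:
    for zt in np.arange(.080,.066,-.002):
        r=env.movel(T(-.011,zt),.006,stop_force=17);st(r)
        if r:break
env.movel(T(-.011,.17),.1);st("up");chk(B,E,z0)
E
```

```text
start 36.37 0.0955434408180927 [-0.2601 -0.1259  0.3798]
False 37.17 0.08180803027640222 [-0.6642  0.3272  0.0845]
False 37.65 0.08048709231869212 [-2.3003  2.2584  8.4815]
False 38.13 0.07826862762336652 [-1.5837  2.5919  6.9562]
False 38.62 0.07578445747863406 [ 1.6146 -0.7471 -0.0014]
False 39.1 0.07394976036964852 [ 0.2439  0.3326 -0.3962]
False 39.58 0.0719615279540843 [-0.5365  0.2199 -0.6636]
False 40.07 0.07074747640836944 [-3.5188  1.9949  9.8071]
True 40.38 0.07068471062153227 [-3.84    1.4995 12.9793]
up 41.52 0.16943794640655258 [-0.0607 -0.212   0.2272]
-0.045 94 [0.0509 0.0652]
-0.035 176 [0.0642 0.0668]
-0.025 168 [0.065  0.0713]
-0.015 239 [0.071  0.0721]
-0.005 239 [0.071  0.0722]
0.005 306 [0.0542 0.0711]
0.015 227 [0.0523 0.0537]
nose [0.0308 0.0311]
```

```bash
python3 -c "
from cell import job
print(job.job_done())"
```

```text
the job is handed in; nothing more can be done
None
```

The coupler is home on the ball and level, with its tail in the cradle; the handle snapped down and held flat at the locked height after I let go, and the job is handed in at about 42 s (no verdict came back).

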